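# Start the vacuum hold-down

## Robot

A 7-joint arm with a two-finger parallel gripper is mounted at the origin on a cart in front of the work surface, level with it; the furniture and walls round the work are solid. World frame = base frame: x ahead of the robot, y to its left, z up, the work surface at z = 0. Lengths are in mm, angles in rad, forces in N, time in s.
With the tool pointing down it reaches from about 400 to 875 mm from the base axis. Payload 4.4 kg.
Tool frame: the origin (TCP) lies midway between the tips of the shut fingers; the grasp point (between the pads) lies 19 mm behind it; z points along the fingers, y is the line along which they close (so a half turn about z gives the same grasp; the last joint's range is limited). The gripper opens to 85 mm and grips with 20 to 120 N. Pads are 22 mm wide; open, the fingers measure 114 mm over their backs; the gripper's body (76 mm by 85 mm) begins 54 mm behind the grasp point. The pads swing forward as they close: fully open they stand 13 mm farther back than shut.
Start: joints at [-1.389, 0.628, 0.038, 1.517, -0.027, 0.996, -0.02], TCP at [159.4, 630.167, 192.413] pointing down, gripper open.
Joint ranges: [-3.06, 3.06], [-0.37, 2.12], [-1.25, 1.32], [0.18, 2.47], [-1.1, 4.24], [0.23, 1.98], [-2.94, 2.94]. Speed limits (rad/s): [2.57, 2.57, 3.14, 3.14, 3.14, 3.14, 3.14].

## Interface

Orientations are given as [roll, pitch, yaw] about the fixed x, y, z axes, in that order (R = Rz(yaw) Ry(pitch) Rx(roll)).
In Python, from cell import ctrl gives the robot as it stands.
- The arm moves only by the shell command python3 -m handwheel 'ROWS'. ROWS is JSON, a list of rows, each a list of 3 entries, a list of its own where there are three numbers: the turn, a rotation vector about the tool's x, y, z in degrees, then the shift along the tool's x, y, z in m, then the closure, from 0 (fully open) to 1 (shut). A call has 1 to 5 rows; each row shifts and turns the commanded pose from where the row before left it, along the tool's axes as they then stand; what a row does not reach is not made up. A row lasts 1/12 s, in which the tool goes at most 41.7 mm and 7.16 degrees, less where a joint would pass 70% of its speed; a pose out of reach is approached as far as the arm can. A call is refused whole if a number of a shift passes 0.0417 or a number of a turn 7.16, either way. A call with a gripper value outside its range is refused whole. The fingers move at their own pace and stop on an object; the grip force is fixed at half the most. Time passes only in rows, so rows that do not move let the fingers close. It gives the time, the measured TCP pose, the force, the opening and the grip force at its end, in the units of the state.
- ctrl.read_state(): the state, without advancing time (a new reading comes with each control period).
- ctrl.get_image(name): name is "side" or "top"; returns a dict with "pixels" (420x560x3 uint8, red, green, blue), "fx", "fy", "cx", "cy" (pixels), "k1" (the pictures are not rectified: a ray, as slopes to the right and down, at radius r is drawn at 1 + k1 r^2 times it, then the intrinsics apply), "pose" (4x4, takes a point from camera to world coordinates). Camera axes: x right, y up, looking along -z (the intrinsics and any distortion apply to the point x, -y, -z); pixel columns grow to the right and rows downward; lengths in mm; the calibration is good to about 2 mm. A picture is of the moment at which its call begins. There is no depth.
- ctrl.finish_job(): hands the job in; it is judged then, once.
The state is a dict: "clock": time; "qpos": joint angles; "qd": joint speeds; "tau": joint torques, N m; "eef_pos": TCP position; "tool_rot": TCP orientation; "force": force on the tool from outside, world axes, zero at the start; "torque": the same for the moment, N m; "width": finger opening in mm; "gripper_force": force on a finger pad.
Only numpy, scipy, OpenCV 4.12 (cv2) and the standard library are available. Lean on these libraries where they do the work, as an engineer would, in place of code of your own. Each camera call takes 0.05 s, during which the arm holds its last target. There are 200 camera calls.

## Task

Start the vacuum hold-down at the small control panel on the worktop with the closed fingertips: first switch the black rocker on by pressing down its raised end, then push the green key fully in, and last push the blue key fully in; rocker and keys stay as pressed. Do not press the red key, and leave the vial, the weight and the jar around the panel where they stand. Only touch and press, do not lift anything.

Things in the scene. Friction and masses are not known exactly. Their poses are not given: they have to be found in the camera images.
- panel: the control panel, a grey box with aluminium top plate, 160 x 160 x 30 mm, fixed to the worktop to the left of the white microscope (whose head reaches 0.36 m high). Origin: centre of its underside, at worktop height; z up; its own x points to its far edge (hose fittings). On its top are four controls in a 2 x 2 square, 36 mm from the centre along both of its own axes, in an order that differs from run to run: black rocker, green key, blue key, red key
- rocker_press (a point): where to press the rocker: the middle of the face of its raised end. The black rocker is 60 mm long along the panel's x axis and 27 mm wide, V-shaped, pivoted at its middle on a grey 70 x 38 x 6 mm bezel; when off, its half towards the panel's far edge (with a white dot) stands raised by 0.3 rad and the other half is level. The point lies about 20 mm from the pivot towards the panel's +x, 49 mm above the worktop when off, 43 mm when on, and moves with the rocker
- rocker (a joint): angle of the rocker, rad: 0 off, 0.3 fully on (the half that was raised is then level). About 5 N at the press point tips it; it has no spring and stays where it is left
- green_top (a point): centre of the top face of the green key, a round flat plastic cap 29 mm in diameter that stands 14 mm out of a steel collar (38 mm diameter) when out and 7 mm when in; it goes straight down. This point moves with the cap: 50 mm above the worktop when out, 43 mm when in
- green_key (a joint): how far the green key is pushed in, m: 0 standing out, 0.007 fully in. It starts the pump. About 4 N moves it, all the way down; it has no return spring and stays where it is left
- blue_top (a point): centre of the top face of the blue key, a round flat plastic cap 29 mm in diameter that stands 14 mm out of a steel collar (38 mm diameter) when out and 7 mm when in; it goes straight down. This point moves with the cap: 50 mm above the worktop when out, 43 mm when in
- blue_key (a joint): how far the blue key is pushed in, m: 0 standing out, 0.007 fully in. It opens the vacuum valve. About 4 N moves it, all the way down; it has no return spring and stays where it is left
- red_top (a point): centre of the top face of the red key, a round flat plastic cap 29 mm in diameter that stands 14 mm out of a steel collar (38 mm diameter) when out and 7 mm when in; it goes straight down. This point moves with the cap: 50 mm above the worktop when out, 43 mm when in
- red_key (a joint): how far the red key is pushed in, m: 0 standing out, 0.007 fully in. It is the vent key, not to be pressed. About 4 N moves it, all the way down; it has no return spring and stays where it is left
- vial: loose white vial with a white cap, 22 mm in diameter, 52 mm high, upright in front of the panel; origin at the centre of its underside, z up
- weight: loose steel calibration weight, 24 mm in diameter, 37 mm high, upright behind the panel's far edge; origin at the centre of its underside, z up
- jar: loose white jar with a blue lid, 61 mm in diameter, 48 mm high, upright in front of the panel; origin at the centre of its underside, z up
Mind the look-alikes: they are no part of the job. What is shaped like the weight but pink or yellow is not meant.

How it is judged (in metres and radians):
On the way, in this order (a step that is already met when the one before it is completed fails the run):
1. the black rocker is switched on (value of joint rocker above 0.24 rad), for 0.2 s.
2. the green key is pushed fully in (value of joint green_key above 0.0055 m), for 0.2 s.
3. the blue key is pushed fully in (value of joint blue_key above 0.0055 m), for 0.2 s.
At the end, for the whole second after the job is handed in: The rocker is on (over 0.24 of 0.3 rad), the green and blue keys are in (over 5.5 of 7 mm), the red key is out (under 2 mm), and vial, weight and jar stand upright within 15 mm of where they stood (value of joint rocker above 0.24 rad and value of joint each of green_key, blue_key above 0.0055 m and value of joint red_key below 0.002 m and distance of each of vial, weight, jar from where it was at the start of the episode below 0.015 m and angle between each of vial, weight, jar's own z axis and vertical below 0.2 rad); the robot touches nothing.
It fails at once if the red key is pressed (2 mm or more) (value of joint red_key above 0.002 m).
It fails at once if the green key is pressed (2 mm or more) while the rocker is not on (value of joint green_key above 0.002 m and value of joint rocker below 0.24 rad).
It fails at once if the blue key is pressed (2 mm or more) while the green key is not in (value of joint blue_key above 0.002 m and value of joint green_key below 0.0055 m).
It fails at once if the vial, the weight or the jar is moved by more than 15 mm, or lifted (distance of any of vial, weight, jar from where it was at the start of the episode above 0.015 m).
It also fails if it takes over 35 s, if anything falls off the work surface, if the arm or the gripper's body presses on something with over 40 N, if the wrist force passes 120 N, or if a joint passes its speed limit or range.

## Working session

There is one attempt and no reset: what is moved stays moved. The work goes in short steps, Python scripts to look and compute and a shell command to move; the robot and the scene stay as the last step left them, time stands still between calls to the robot, and variables do not carry over. Pictures are saved under pics/ and viewed, at most 10 in all, crops included, and the job is handed in when it is done.

```bash
mkdir -p pics
python3 - <<'E'
from cell import ctrl
import cv2,pickle
d={}
for n in("top","side"):
    i=ctrl.get_image(n);d[n]=i
    cv2.imwrite(f"pics/{n}0.png",i["pixels"][:,:,::-1])
    print(n,{k:v for k,v in i.items() if k!="pixels"})
pickle.dump(d,open("im0.pkl","wb"))
print(ctrl.read_state())
E
```

```text
top {'fx': 457.2709087810646, 'fy': 457.2709087810646, 'cx': 278.714336498102, 'cy': 204.92454597937558, 'k1': -0.06752787597102052, 'pose': array([[ 1.44351470e-02,  9.99756536e-01, -1.66881786e-02,
         4.60841231e+02],
       [-9.99862848e-01,  1.42971481e-02, -8.35921027e-03,
         3.37259118e+02],
       [-8.11858174e-03,  1.68065562e-02,  9.99825799e-01,
         9.27069134e+02],
       [ 0.00000000e+00,  0.00000000e+00,  0.00000000e+00,
         1.00000000e+00]])}
side {'fx': 519.6859583908188, 'fy': 519.6859583908188, 'cx': 282.77571634314626, 'cy': 211.75358801204638, 'k1': 0.05833177317046647, 'pose': array([[-6.51831099e-01, -5.91341756e-01,  4.74795899e-01,
         9.08556945e+02],
       [ 7.58285856e-01, -4.99221573e-01,  4.19261710e-01,
         7.12277039e+02],
       [-1.08986002e-02,  6.33318836e-01,  7.73814237e-01,
         7.63144593e+02],
       [ 0.00000000e+00,  0.00000000e+00,  0.00000000e+00,
         1.00000000e+00]])}
{'clock': 0.1, 'qpos': array([-1.3888144 ,  0.62926178,  0.03848617,  1.51824146, -0.02700337,
        0.99625612, -0.01998303]), 'qd': array([ 0.00084951, -0.00065661,  0.00022698, -0.00224191, -0.00154276,
        0.00021674,  0.00179915]), 'tau': array([ 2.85014001e-03, -5.64525032e+01,  1.23042271e+00, -1.93972099e+01,
        1.12401278e-02,  5.35978004e-03, -5.23510323e-06]), 'eef_pos': array([159.26285267, 629.57337182, 191.58503725]), 'tool_rot': array([-3.13994547e+00,  3.74828187e-05,  2.89379299e+00]), 'force': array([0.40960536, 0.23357641, 0.25305352]), 'torque': array([-0.0167781, -0.011065 , -0.0485692]), 'gripper_force': 0.0, 'width': 85.60120484629343}
```

View pics/top0.png

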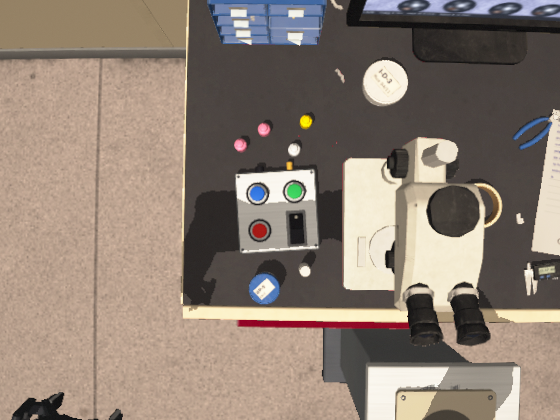

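View pics/side0.png

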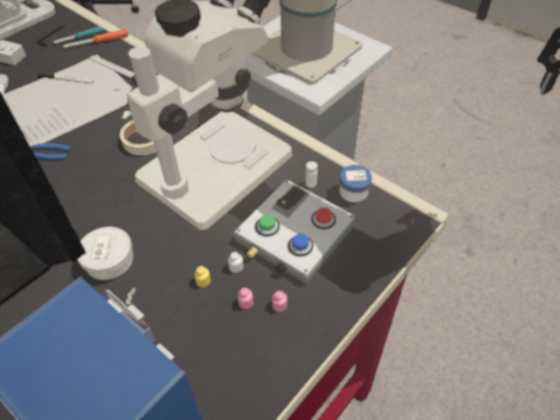

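The top view shows the panel around (277,211): blue (257,193), green (294,190), red (259,230), rocker (296,228). The vial is at (305,270), the jar at (264,289) and the weight at (293,149). The side view agrees: blue (301,243), green (267,223), red (323,216), rocker (291,199).

```bash
cat > h.py <<'E'
import numpy as np,cv2
def ray(i,u,v):
    K=np.array([[i["fx"],0,i["cx"]],[0,i["fy"],i["cy"]],[0,0,1]])
    p=cv2.undistortPoints(np.array([[[u,v]]],float),K,np.array([i["k1"],0,0,0.]))[0,0]
    return i["pose"][:3,3],i["pose"][:3,:3]@[p[0],-p[1],-1]
def plane(i,u,v,z):
    o,d=ray(i,u,v);return o+d*(z-o[2])/d[2]
def tri(i,a,j,b):
    o,d=ray(i,*a);p,e=ray(j,*b)
    s=np.linalg.lstsq(np.c_[d,-e],p-o,rcond=None)[0]
    x,y=o+s[0]*d,p+s[1]*e
    return (x+y)/2,np.linalg.norm(x-y)
def blob(i,lo,hi,near,r=20):
    h=cv2.cvtColor(i["pixels"],cv2.COLOR_RGB2HSV);m=cv2.inRange(h,np.array(lo),np.array(hi))
    k=np.zeros_like(m);cv2.circle(k,near,r,255,-1);m&=k
    c=max(cv2.findContours(m,0,2)[0],key=cv2.contourArea)
    M=cv2.moments(c);return (M["m10"]/M["m00"],M["m01"]/M["m00"]),cv2.contourArea(c),cv2.boundingRect(c)
E
python3 - <<'E'
from h import *;import pickle
np.set_printoptions(precision=1,suppress=True)
d=pickle.load(open("im0.pkl","rb"));t,s=d["top"],d["side"]
P={}
for n,lo,hi,a,b in[("blue",(105,120,80),(125,255,255),(257,193),(301,243)),("green",(50,120,60),(80,255,255),(294,190),(267,223)),("red",(0,130,60),(8,255,255),(259,230),(323,216))]:
    A=blob(t,lo,hi,a,14);B=blob(s,lo,hi,b,14)
    P[n]=plane(t,*A[0],50);print(n,A,B,"plane",P[n],plane(s,*B[0],50),"tri",*tri(t,A[0],s,B[0]))
x=P["blue"]-P["red"];y=P["blue"]-P["green"]
print("72?",np.linalg.norm(x),np.linalg.norm(y),"yaw",np.arctan2(x[1],x[0]),np.arctan2(-y[0],y[1]))
c=(P["green"]+P["red"])/2;print("centre",c,"rocker pivot",P["green"]-x,)
i=t["pixels"];g=cv2.inRange(cv2.cvtColor(i,cv2.COLOR_RGB2HSV),np.array((0,0,200)),np.array((180,60,255)))
for n,uv,z in[("dot",(297,213),52),("weight",(293,149),37),("vial",(305,270),52),("jar",(264,289),48)]:print(n,plane(t,*uv,z))
h=cv2.resize(i[165:255,225:325],None,fx=6,fy=6,interpolation=cv2.INTER_CUBIC);cv2.imwrite("pics/crop.png",h[:,:,::-1])
E
```

```text
blue ((256.8913308913309, 193.05006105006103), 136.5, (250, 186, 15, 15)) ((300.28537170263786, 240.93525179856115), 139.0, (293, 234, 15, 15)) plane [497.7 386.8  50. ] [500.3 390.2  50. ] tri [497.6 387.5  44.8] 0.9394909752792331Traceback (most recent call last):
  File "<stdin>", line 6, in <module>
  File "h.py", line 16, in blob
    c=max(cv2.findContours(m,0,2)[0],key=cv2.contourArea)
ValueError: max() iterable argument is empty
```

Run:
```python
from h import *;import pickle
np.set_printoptions(precision=1,suppress=True)
d=pickle.load(open("im0.pkl","rb"));t,s=d["top"],d["side"]
P={}
for n,lo,hi,a,b in[("blue",(105,120,80),(125,255,255),(257,193),(301,243)),("green",(50,90,60),(95,255,255),(294,190),(267,223)),("red",(0,130,60),(12,255,255),(259,230),(323,216))]:
    A=blob(t,lo,hi,a,14);B=blob(s,lo,hi,b,14)
    P[n]=plane(t,*A[0],50);print(n,A,B,"plane",P[n],plane(s,*B[0],50),"tri",*tri(t,A[0],s,B[0]))
x=P["blue"]-P["red"];y=P["blue"]-P["green"]
print("72?",np.linalg.norm(x),np.linalg.norm(y),"yaw",np.arctan2(x[1],x[0]),np.arctan2(-y[0],y[1]))
c=(P["green"]+P["red"])/2;print("centre",c,"rocker pivot",P["green"]-x,)
i=t["pixels"]
for n,uv,z in[("dot",(297,213),52),("weight",(293,149),37),("vial",(305,270),52),("jar",(264,289),48)]:print(n,plane(t,*uv,z))
h=cv2.resize(i[165:255,225:325],None,fx=6,fy=6,interpolation=cv2.INTER_CUBIC);cv2.imwrite("pics/crop.png",h[:,:,::-1])
```

```text
blue ((256.8913308913309, 193.05006105006103), 136.5, (250, 186, 15, 15)) ((300.28537170263786, 240.93525179856115), 139.0, (293, 234, 15, 15)) plane [497.7 386.8  50. ] [500.3 390.2  50. ] tri [497.6 387.5  44.8] 0.9394909752792331
green ((294.1391812865497, 190.67485380116958), 142.5, (287, 184, 15, 15)) ((266.81226053639847, 221.55938697318007), 130.5, (260, 215, 14, 14)) plane [503.3 315.4  50. ] [505.8 319.   50. ] tri [503.1 315.7  44.7] 1.106290222865447
red ((259.061556329849, 230.38792102206736), 143.5, (252, 224, 15, 14)) ((323.46785714285716, 215.11666666666665), 140.0, (317, 209, 14, 14)) plane [426.1 381.6  50. ] [430.5 385.7  50. ] tri [425.7 382.1  42.6] 0.38171417492721016
72? 71.77403094524769 71.65624406416843 yaw 0.07320824605699848 0.07776446435139737
centre [464.7 348.5  50. ] rocker pivot [431.7 310.1  50. ]
dot [460.5 309.4  52. ]
weight [585.3 318.4  37. ]
vial [351.8 292.5  52. ]
jar [313.5 370.6  48. ]
```

View pics/crop.png

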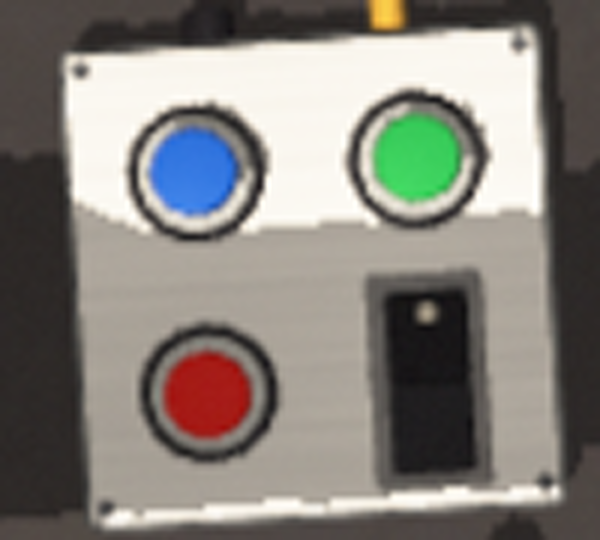

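The crop confirms the layout. The rocker's white dot is on the far half at (427,312), and the key spacing measures 71.7 mm against the expected 72. The panel yaw is 0.075. Averaging the two views puts the press points at rocker (453,313.5), green (504.5,317) and blue (499,388.5). Next I close the fingers and align the yaw.

```bash
python3 -m handwheel '[[[0,0,-3.7],[0,0,0],1],[[0,0,-3.7],[0,0,0],1],[[0,0,-3.7],[0,0,0],1],[[0,0,-3.7],[0,0,0],1],[[0,0,-3.7],[0,0,0],1]]'
python3 -m handwheel '[[[0,0,0],[-0.019,-0.024,0],1],[[0,0,0],[-0.019,-0.024,0],1],[[0,0,0],[-0.019,-0.024,0],1],[[0,0,0],[-0.019,-0.024,0],1],[[0,0,0],[-0.019,-0.024,0],1]]'
```

```text
clock: 0.52
eef_pos: [159.3, 629.7, 191.9]
tool_rot: [-3.14, -0.0, -3.063]
force: [0.0, -0.3, 0.9]
width: 25.1
gripper_force: 0.0
clock: 0.93
eef_pos: [263.8, 516.1, 192.0]
tool_rot: [-3.141, -0.0, -3.066]
force: [0.2, 0.5, 0.2]
width: 0.1
gripper_force: 0.0
```

```bash
python3 -m handwheel '[[[0,0,0],[-0.021,-0.026,0],1],[[0,0,0],[-0.021,-0.026,0],1],[[0,0,0],[-0.021,-0.026,0],1],[[0,0,0],[-0.021,-0.026,0],1],[[0,0,0],[-0.021,-0.026,0],1]]'
python3 -m handwheel '[[[0,0,0],[-0.021,-0.026,0.02],1],[[0,0,0],[-0.021,-0.026,0.02],1],[[0,0,0],[-0.018,-0.022,0.02],1],[[0,0,0],[0,0,0.02],1],[[0,0,0],[0,0,0.02],1]]'
python3 -m handwheel '[[[0,0,0],[0,0,0.01],1],[[0,0,0],[0,0,0.01],1],[[0,0,0],[0,0,0],1]]'
python3 - <<'E'
from cell import ctrl
import cv2,numpy as np,pickle
d={n:ctrl.get_image(n) for n in("top","side")}
pickle.dump(d,open("im1.pkl","wb"))
a=cv2.resize(d["top"]["pixels"][140:290,210:350],(560,600));
b=cv2.resize(d["side"]["pixels"][120:300,210:410],(600,540))
for n,i in(("t1",a),("s1",b)):cv2.imwrite(f"pics/{n}.png",i[:,:,::-1])
s=ctrl.read_state();print(s["eef_pos"],s["tool_rot"],s["force"])
E
```

```text
clock: 1.35
eef_pos: [378.3, 394.3, 192.1]
tool_rot: [-3.141, -0.0, -3.066]
force: [0.3, 0.3, -0.6]
width: 0.0
gripper_force: 0.0
clock: 1.77
eef_pos: [444.8, 323.9, 91.3]
tool_rot: [-3.14, 0.0, -3.072]
force: [-0.9, 0.8, 0.4]
width: 0.1
gripper_force: 0.0
clock: 2.02
eef_pos: [441.7, 326.2, 70.8]
tool_rot: [-3.14, -0.003, -3.066]
force: [-0.1, -0.0, -0.8]
width: -0.1
gripper_force: 0.0
[442.81231252 327.20017348  72.64391212] [ 3.14133793e+00  8.39713197e-05 -3.06552567e+00] [ 0.14339635 -0.84988497  0.19328518]
```

View pics/s1.png

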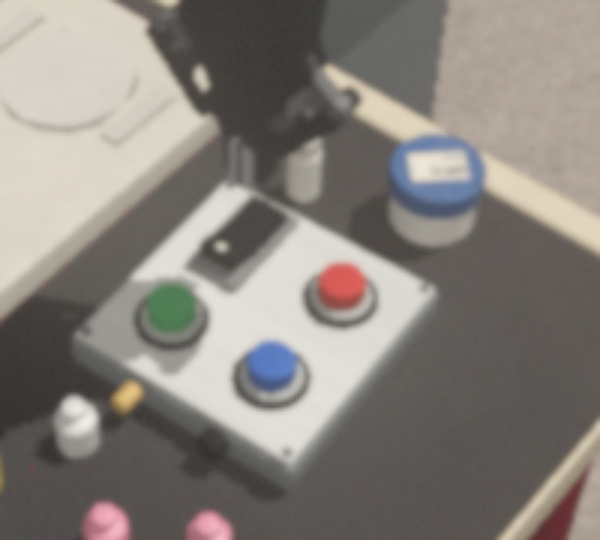

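The side crop shows the fingertips at about (240,183), i.e. full-image (290,181), which is near the rocker's near end, and nothing has been moved. I'll check this against the reported TCP.

```bash
cat >> h.py <<'E'
def proj(i,p):
    R=i["pose"];q=R[:3,:3].T@(np.array(p,float)-R[:3,3]);a=np.array([q[0]/-q[2],-q[1]/-q[2]]);a*=1+i["k1"]*(a@a)
    return a*[i["fx"],i["fy"]]+[i["cx"],i["cy"]]
E
python3 - <<'E'
from h import *;import pickle
d=pickle.load(open("im1.pkl","rb"))
for n in d:print(n,proj(d[n],(442.8,327.2,72.6)),proj(d[n],(453,313.5,49)))
E
```

```text
top [287.67426763 222.34783951] [294.74582819 216.87408968]
side [293.61448335 194.56481326] [284.07612739 202.76723143]
```

View pics/t1.png

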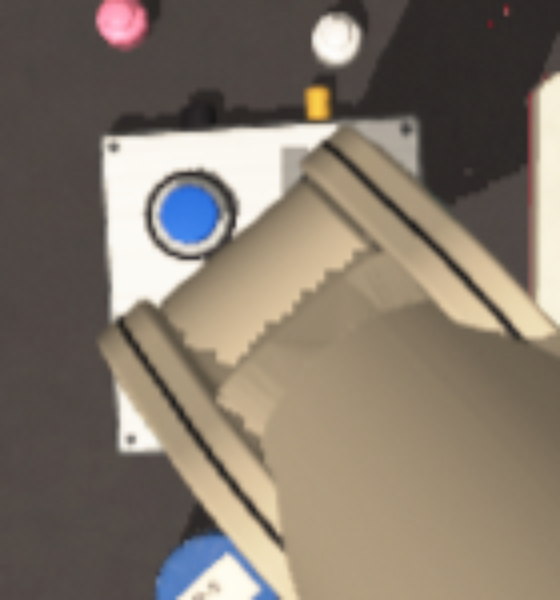

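Run:
```python
from h import *;import pickle
from cell import ctrl
d=pickle.load(open("im1.pkl","rb"))
for z in(60,72,85,95):print(z,plane(d["side"],290,181,z))
i=d["side"]["pixels"][140:220,250:350]
a=cv2.resize(i,(800,600),interpolation=cv2.INTER_CUBIC)
a=cv2.convertScaleAbs(a,alpha=1.8)
for p,c in(((442.8,327.2,72.6),(0,0,255)),((442.8,327.2,112),(0,255,255))):
    u,v=proj(d["side"],p);cv2.circle(a,(int((u-250)*8),int((v-140)*7.5)),5,c[::-1],-1)
cv2.imwrite("pics/s1c.png",a[:,:,::-1])
```

```text
60 [413.21026511 293.86389311  60.        ]
72 [421.66394622 301.00461182  72.        ]
85 [430.82210075 308.74039041  85.        ]
95 [437.866835   314.69098934  95.        ]
```

View pics/s1c.png

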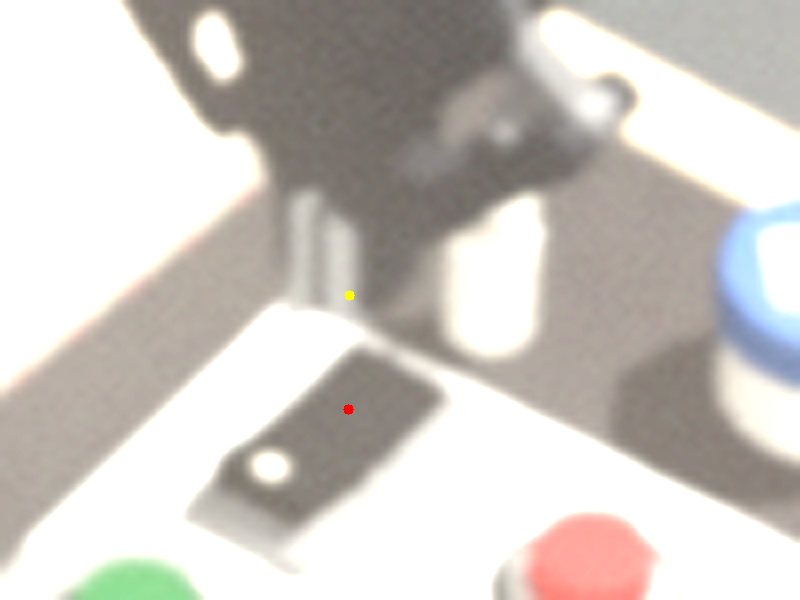

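The fingertips appear about 14 px above the reported TCP (red dot). I'll retake the picture to see whether that one was stale.

Run:
```python
from h import *;import pickle
from cell import ctrl
d=pickle.load(open("im1.pkl","rb"))
s=ctrl.read_state();print(s["clock"],s["eef_pos"],s["width"],s["tool_rot"])
i=ctrl.get_image("side");j=ctrl.get_image("top")
pickle.dump({"side":i,"top":j},open("im2.pkl","wb"))
for a,b in((i,d["side"]),(j,d["top"])):
    print(np.abs(a["pose"]-b["pose"]).max(),(np.abs(a["pixels"].astype(int)-b["pixels"]).max(2)>40).sum())
s=ctrl.read_state();print(s["clock"],s["eef_pos"])
a=cv2.resize(i["pixels"][140:220,250:350],(800,600),interpolation=cv2.INTER_CUBIC)
u,v=proj(i,s["eef_pos"]);cv2.circle(a,(int((u-250)*8),int((v-140)*7.5)),5,(255,0,0),-1)
cv2.imwrite("pics/s2c.png",a[:,:,::-1])
```

```text
2.1167 [442.81231252 327.20017348  72.64391212] 0.02412231621635456 [ 3.14133793e+00  8.39713197e-05 -3.06552567e+00]
0.0 0
0.0 1577
2.2167 [443.39684621 327.46804263  73.37500934]
```

Run:
```python
from h import *;import pickle
d=pickle.load(open("im0.pkl","rb"))
p=np.array((159.3,629.6,191.6));y=np.array((.245,.97,0))
for n in d:
    for k in(-50,0,50):print(n,k,proj(d[n],p+k*y),proj(d[n],p+k*y+[0,0,70]))
o=np.hstack([cv2.resize(d["top"]["pixels"][340:,0:160],(400,200)),cv2.resize(d["side"]["pixels"][0:200,400:],(400,500))[:200]*0]) 
a=np.vstack([cv2.resize(d["top"]["pixels"][360:,0:180],(720,240)),cv2.resize(d["side"]["pixels"][0:120,470:],(270,360)).repeat(1,0)[:, :,:] if 0 else cv2.copyMakeBorder(cv2.resize(d["side"]["pixels"][0:116,440:],(360,348)),0,0,0,360,cv2.BORDER_CONSTANT)])
cv2.imwrite("pics/start.png",a[:,:,::-1])
```

```text
top -50 [130.44552205 402.2703594 ] [115.142902   421.33671988]
top 0 [101.43035936 393.77583008] [ 83.32738114 411.86462434]
top 50 [ 72.72583587 385.21565326] [ 51.92554514 402.30314225]
side -50 [530.30792596 117.30041954] [547.35440922  81.45369275]
side 0 [556.91725029 134.08502738] [576.51297161  98.18379458]
side 50 [585.50982033 152.01399528] [608.0106498  116.11986686]
```

View pics/start.png

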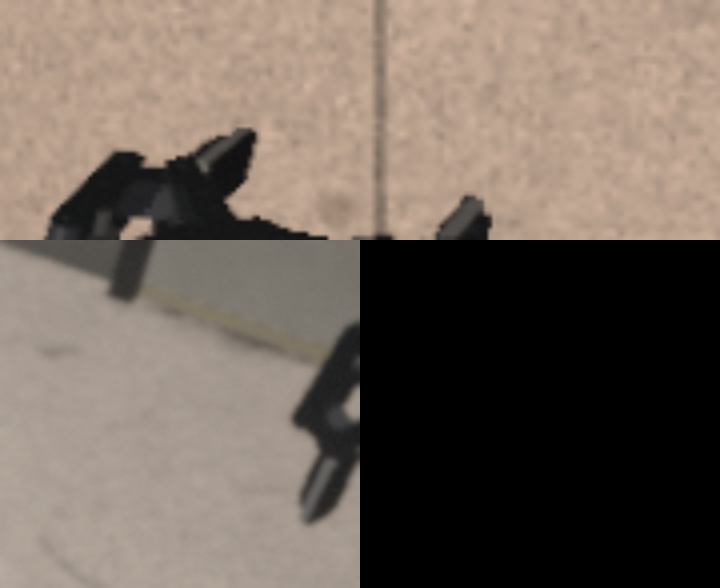

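Run:
```python
from h import *;import pickle
d=pickle.load(open("im0.pkl","rb"));e=pickle.load(open("im2.pkl","rb"))
print("tip2",tri(d["top"],(120,411),d["side"],(544.5,93)), "expected xy",np.array((159.3,629.6))-43*np.array((.245,.97)), np.array((159.3,629.6))-50*np.array((.245,.97)))
print("tip1 z",[plane(d["top"],61.5,394,z) for z in(205,225,240)],np.array((159.3,629.6))+43*np.array((.245,.97)))
print([plane(e["side"],290.6,182,z) for z in(95,100,105,110)])
```

```text
tip2 (array([152.89810631, 583.00327798, 243.39584142]), np.float64(6.167290262422887)) expected xy [148.765 587.89 ] [147.05 581.1 ]
tip1 z [array([161.48743875, 690.8041307 , 205.        ]), array([169.77899361, 681.0115777 , 225.        ]), array([175.99765975, 673.66716296, 240.        ])] [169.835 671.31 ]
[array([439.0004342 , 317.01657361,  95.        ]), array([442.51431814, 319.97446977, 100.        ]), array([446.02820208, 322.93236593, 105.        ]), array([449.54208602, 325.89026209, 110.        ])]
```

The start pictures give the same result. The real fingertips sit about 30 mm higher than the reported TCP, while x and y agree within a few mm. So contact should come about 30 mm lower in reported z, and I'll approach by force.

```bash
python3 -m handwheel '[[[0,0,0],[-0.0087,-0.0135,0],1],[[0,0,0],[0,0,0.010],1],[[0,0,0],[0,0,0.008],1],[[0,0,0],[0,0,0],1],[[0,0,0],[0,0,0],1]]'
python3 -m handwheel '[[[0,0,0],[0,0,0.006],1],[[0,0,0],[0,0,0.006],1],[[0,0,0],[0,0,0],1],[[0,0,0],[0,0,0],1]]'
python3 - <<'E'
from h import *;import pickle
from cell import ctrl
s=ctrl.read_state();print(s["eef_pos"],s["force"])
i=ctrl.get_image("side");pickle.dump({"side":i},open("im3.pkl","wb"))
a=cv2.resize(i["pixels"][140:260,240:360],(600,600),interpolation=cv2.INTER_CUBIC)
for p in(s["eef_pos"],s["eef_pos"]+[0,0,30]):
    u,v=proj(i,p);cv2.circle(a,(int((u-240)*5),int((v-140)*5)),3,(255,0,0),-1)
cv2.imwrite("pics/s3c.png",a[:,:,::-1])
E
```

```text
clock: 2.63
eef_pos: [451.6, 314.1, 53.7]
tool_rot: [-3.141, -0.002, -3.066]
force: [-0.1, -0.5, 0.5]
width: -0.1
gripper_force: 0.0
clock: 2.97
eef_pos: [452.2, 313.7, 41.9]
tool_rot: [-3.141, -0.001, -3.066]
force: [0.3, 0.3, 1.1]
width: 0.2
gripper_force: 0.0
[452.17752048 313.70975439  41.86443375] [0.28733534 0.29907902 1.06319044]
```

View pics/s3c.png

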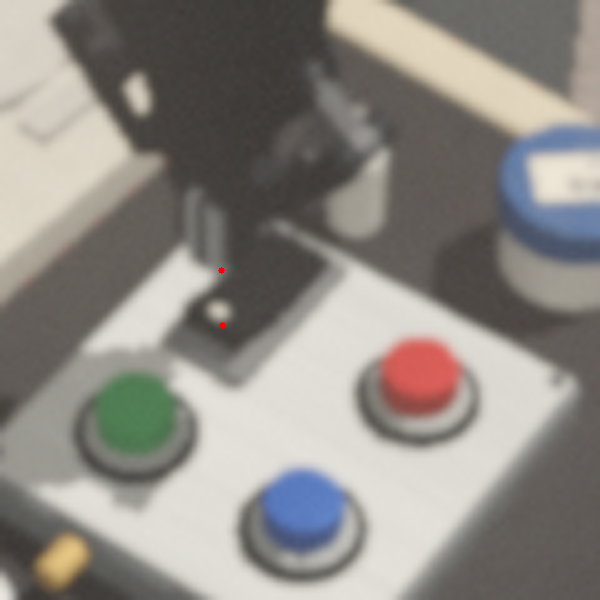

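No force yet at reported z = 42, and the tip is still in the air above the rocker, consistent with the offset. I'll lower in small steps, with a 3 mm hedge in +x.

```bash
python3 -m handwheel '[[[0,0,0],[-0.003,0,0.006],1],[[0,0,0],[0,0,0.006],1],[[0,0,0],[0,0,0.003],1],[[0,0,0],[0,0,0],1]]'
python3 -m handwheel '[[[0,0,0],[0,0,0.003],1],[[0,0,0],[0,0,0],1],[[0,0,0],[0,0,0],1]]'
python3 -m handwheel '[[[0,0,0],[0,0,0.003],1],[[0,0,0],[0,0,0],1],[[0,0,0],[0,0,0],1]]'
```

```text
clock: 3.35
eef_pos: [455.1, 313.5, 26.4]
tool_rot: [-3.141, -0.002, -3.067]
force: [-0.3, -0.2, 0.0]
width: -0.0
gripper_force: 0.0
clock: 3.6
eef_pos: [455.5, 314.0, 24.3]
tool_rot: [-3.142, -0.0, -3.067]
force: [0.6, -0.2, -0.3]
width: -0.2
gripper_force: 0.0
clock: 3.85
eef_pos: [455.5, 314.0, 21.3]
tool_rot: [-3.142, -0.0, -3.066]
force: [0.9, -0.8, 0.2]
width: -0.1
gripper_force: 0.0
```

```bash
for k in 1; do python3 -m handwheel '[[[0,0,0],[0,0,0.003],1],[[0,0,0],[0,0,0],1],[[0,0,0],[0,0,0],1]]'
python3 -m handwheel '[[[0,0,0],[0,0,0.003],1],[[0,0,0],[0,0,0],1],[[0,0,0],[0,0,0],1]]'
python3 -m handwheel '[[[0,0,0],[0,0,0.002],1],[[0,0,0],[0,0,0],1],[[0,0,0],[0,0,0],1]]'; done
```

```text
clock: 4.1
eef_pos: [455.5, 313.9, 18.2]
tool_rot: [-3.141, -0.0, -3.067]
force: [0.2, -1.2, -0.2]
width: -0.1
gripper_force: 0.0
clock: 4.35
eef_pos: [455.5, 313.9, 15.2]
tool_rot: [-3.141, -0.0, -3.067]
force: [-0.7, 0.5, -0.2]
width: -0.1
gripper_force: 0.0
clock: 4.6
eef_pos: [455.6, 313.9, 13.3]
tool_rot: [-3.141, -0.0, -3.067]
force: [0.2, 0.5, 0.5]
width: 0.2
gripper_force: 0.0
```

```bash
python3 -m handwheel '[[[0,0,0],[0,0,0.002],1],[[0,0,0],[0,0,0],1],[[0,0,0],[0,0,0],1]]'
python3 -m handwheel '[[[0,0,0],[0,0,0.002],1],[[0,0,0],[0,0,0],1],[[0,0,0],[0,0,0],1]]'
python3 - <<'E'
from h import *;import pickle
from cell import ctrl
s=ctrl.read_state();print(s["eef_pos"],s["force"])
i=ctrl.get_image("side");pickle.dump({"side":i},open("im4.pkl","wb"))
a=cv2.resize(i["pixels"][160:230,240:340],(800,560),interpolation=cv2.INTER_CUBIC)
a=cv2.convertScaleAbs(a,alpha=1.8)
u,v=proj(i,s["eef_pos"]+[11,0,40]);cv2.circle(a,(int((u-240)*8),int((v-160)*8)),3,(255,0,0),-1)
cv2.imwrite("pics/s4c.png",a[:,:,::-1])
E
```

```text
clock: 4.85
eef_pos: [456.2, 314.2, 11.6]
tool_rot: [3.141, 0.001, -3.067]
force: [1.1, -0.3, 2.2]
width: -0.0
gripper_force: 0.8
clock: 5.1
eef_pos: [456.7, 314.3, 9.7]
tool_rot: [3.141, 0.002, -3.067]
force: [2.0, -0.7, 3.7]
width: 0.1
gripper_force: 1.8
[456.72731489 314.27417712   9.68877796] [ 2.03136057 -0.74910442  3.73786745]
```

View pics/s4c.png

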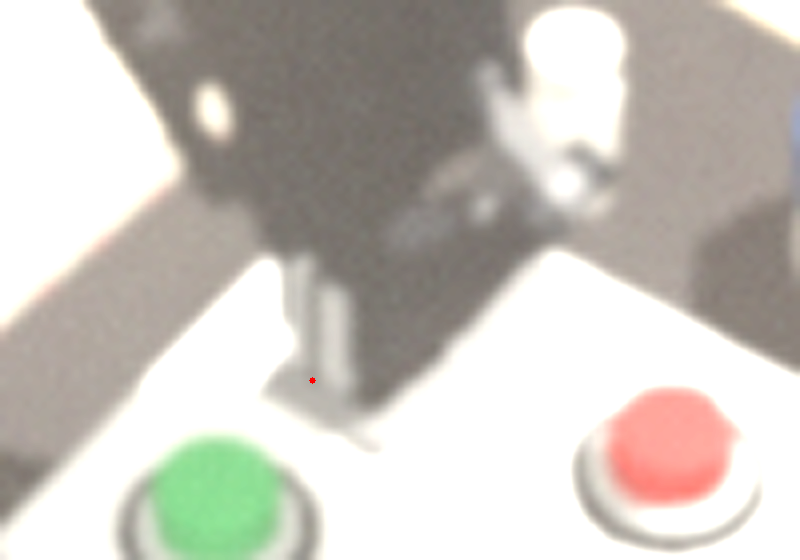

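The fingers are on the rocker's raised end. Contact came at reported z ≈ 12, so the offset is about 39–40 mm, and x and y agree within about 2 mm. I'll press on until the force rises.

```bash
python3 -m handwheel '[[[0,0,0],[0,0,0.003],1],[[0,0,0],[0,0,0],1],[[0,0,0],[0,0,0],1]]'
python3 -m handwheel '[[[0,0,0],[0,0,0.003],1],[[0,0,0],[0,0,0],1],[[0,0,0],[0,0,0],1]]'
python3 -m handwheel '[[[0,0,0],[0,0,0.002],1],[[0,0,0],[0,0,0],1],[[0,0,0],[0,0,0],1]]'
```

```text
clock: 5.4
eef_pos: [456.0, 314.3, 6.5]
tool_rot: [3.141, 0.001, -3.067]
force: [2.6, 0.8, 3.9]
width: 0.1
gripper_force: 1.8
clock: 5.65
eef_pos: [456.5, 314.4, 4.1]
tool_rot: [3.141, 0.002, -3.067]
force: [2.8, -0.3, 8.5]
width: -0.3
gripper_force: 4.1
clock: 5.9
eef_pos: [456.5, 314.5, 3.9]
tool_rot: [3.141, 0.002, -3.067]
force: [-1.7, -2.6, 24.1]
width: 0.0
gripper_force: 12.2
```

It bottomed out at reported z ≈ 4 with the force jumping to 24 N, so the offset is 39 mm and the rocker is on. Now I lift, move over green and lower.

```bash
python3 -m handwheel '[[[0,0,0],[0,0,-0.012],1],[[0,0,0],[0,0,-0.018],1],[[0,0,0],[0,0,0],1],[[0,0,0],[-0.024,0,0],1],[[0,0,0],[-0.0245,-0.001,0],1]]'
python3 -m handwheel '[[[0,0,0],[0,0,0.008],1],[[0,0,0],[0,0,0.006],1],[[0,0,0],[0,0,0],1],[[0,0,0],[0,0,0],1]]'
python3 - <<'E'
from h import *
from cell import ctrl
i=ctrl.get_image("side");print(ctrl.read_state()["eef_pos"])
for n,lo,hi,b in(("red",(0,130,60),(12,255,255),(323,216)),("blue",(105,120,80),(125,255,255),(301,243))):print(n,blob(i,lo,hi,b,14))
a=cv2.resize(i["pixels"][170:260,240:360],(800,600),interpolation=cv2.INTER_CUBIC)
cv2.imwrite("pics/s5c.png",a[:,:,::-1])
E
```

```text
clock: 6.32
eef_pos: [501.4, 317.1, 30.8]
tool_rot: [-3.141, -0.004, -3.063]
force: [0.9, 0.4, -0.2]
width: 0.3
gripper_force: 0.0
clock: 6.65
eef_pos: [501.4, 316.2, 16.1]
tool_rot: [-3.14, -0.004, -3.065]
force: [0.1, 0.1, 0.6]
width: -0.1
gripper_force: 0.0
[502.04150899 316.5066098   16.62833745]
red ((323.45081967213116, 214.6584699453552), 122.0, (317, 209, 14, 13))
blue ((300.12971342383105, 240.68174962292608), 110.5, (293, 235, 15, 12))
```

View pics/s5c.png

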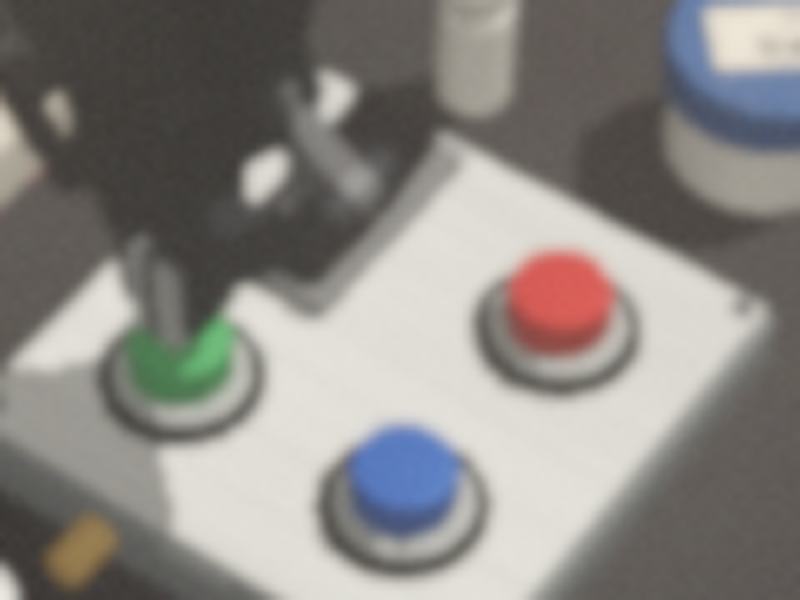

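The fingertips stand over the green cap, around (165,340). Red and blue are unchanged, and the rocker's far end lies level in its bezel. Pressing green.

```bash
python3 -m handwheel '[[[0,0,0],[-0.002,0,0.003],1],[[0,0,0],[0,0,0.003],1],[[0,0,0],[0,0,0],1],[[0,0,0],[0,0,0],1]]'
python3 -m handwheel '[[[0,0,0],[0,0,0.003],1],[[0,0,0],[0,0,0.003],1],[[0,0,0],[0,0,0],1],[[0,0,0],[0,0,0],1]]'
python3 -m handwheel '[[[0,0,0],[0,0,0.002],1],[[0,0,0],[0,0,0],1],[[0,0,0],[0,0,0],1]]'
```

```text
clock: 7.03
eef_pos: [505.8, 316.8, 11.3]
tool_rot: [-3.141, -0.0, -3.066]
force: [-0.5, -0.1, -0.6]
width: 0.1
gripper_force: 0.0
clock: 7.37
eef_pos: [506.0, 316.9, 5.2]
tool_rot: [3.142, -0.0, -3.066]
force: [-0.7, 0.8, 0.6]
width: 0.1
gripper_force: 0.2
clock: 7.62
eef_pos: [506.1, 316.9, 4.0]
tool_rot: [3.141, 0.0, -3.067]
force: [-2.1, -0.9, 7.0]
width: 0.2
gripper_force: 3.8
```

```bash
python3 -m handwheel '[[[0,0,0],[0,0,0.002],1],[[0,0,0],[0,0,0],1],[[0,0,0],[0,0,0],1]]'
python3 -m handwheel '[[[0,0,0],[0,0,0.002],1],[[0,0,0],[0,0,0],1],[[0,0,0],[0,0,0],1]]'
python3 -m handwheel '[[[0,0,0],[0,0,0.002],1],[[0,0,0],[0,0,0],1],[[0,0,0],[0,0,0],1]]'
```

```text
clock: 7.87
eef_pos: [506.2, 316.9, 3.8]
tool_rot: [3.141, 0.001, -3.067]
force: [-5.1, -2.1, 20.8]
width: 0.0
gripper_force: 10.4
clock: 8.12
eef_pos: [506.2, 317.0, 3.4]
tool_rot: [3.141, 0.001, -3.067]
force: [-7.0, -4.5, 34.7]
width: -0.1
gripper_force: 17.0
clock: 8.37
eef_pos: [506.3, 317.0, 3.2]
tool_rot: [3.141, 0.001, -3.067]
force: [-10.0, -6.8, 47.4]
width: -0.0
gripper_force: 23.6
```

```bash
python3 -m handwheel '[[[0,0,0],[0,0,-0.012],1],[[0,0,0],[0,0,-0.025],1],[[0,0,0],[0,0,0],1],[[0,0,0],[0.0015,0.024,0],1],[[0,0,0],[0,0.024,0],1]]'
python3 -m handwheel '[[[0,0,0],[0,0.024,0],1],[[0,0,0],[0,0,0],1],[[0,0,0],[0,0,0],1]]'
python3 - <<'E'
from h import *
from cell import ctrl
i=ctrl.get_image("side");print(ctrl.read_state()["eef_pos"])
for n,lo,hi,b in(("red",(0,130,60),(12,255,255),(323,216)),("green",(50,90,60),(95,255,255),(267,223)),("blue",(105,120,80),(125,255,255),(301,243))):
  try:print(n,blob(i,lo,hi,b,14))
  except ValueError:print(n,"hidden")
cv2.imwrite("pics/s6c.png",cv2.resize(i["pixels"][170:260,240:360],(800,600),interpolation=cv2.INTER_CUBIC)[:,:,::-1])
E
```

```text
clock: 8.78
eef_pos: [501.8, 363.0, 34.6]
tool_rot: [-3.14, 0.0, -3.07]
force: [0.5, 1.2, 0.6]
width: 0.1
gripper_force: 0.0
clock: 9.03
eef_pos: [498.1, 390.2, 33.7]
tool_rot: [3.141, -0.001, -3.064]
force: [-0.3, -0.4, 0.1]
width: 0.1
gripper_force: 0.0
[498.74403333 388.12091488  33.66785325]
red ((319.64285714285717, 210.0), 7.0, (318, 208, 4, 5))
green ((266.752380952381, 223.1), 105.0, (260, 218, 14, 11))
blue ((300.8161512027491, 241.48109965635737), 97.0, (294, 236, 14, 12))
```

Green's cap top dropped from row 215 to 218, and its stop level matched the "in" height of 43, so it is in. Now pressing blue.

```bash
python3 -m handwheel '[[[0,0,0],[0,0,0.010],1],[[0,0,0],[0,0,0.008],1],[[0,0,0],[0,0,0.004],1],[[0,0,0],[0,0,0],1],[[0,0,0],[0,0,0],1]]'
python3 -m handwheel '[[[0,0,0],[0,0,0.003],1],[[0,0,0],[0,0,0.003],1],[[0,0,0],[0,0,0.003],1],[[0,0,0],[0,0,0],1],[[0,0,0],[0,0,0],1]]'
python3 -m handwheel '[[[0,0,0],[0,0,0.003],1],[[0,0,0],[0,0,0],1],[[0,0,0],[0,0,0],1]]'
python3 -m handwheel '[[[0,0,0],[0,0,0.002],1],[[0,0,0],[0,0,0],1],[[0,0,0],[0,0,0],1]]'
```

```text
clock: 9.5
eef_pos: [499.1, 387.6, 11.7]
tool_rot: [-3.141, -0.001, -3.067]
force: [0.9, -1.1, 0.1]
width: -0.6
gripper_force: 0.0
clock: 9.92
eef_pos: [499.7, 388.5, 4.1]
tool_rot: [3.141, 0.001, -3.067]
force: [0.7, -1.5, 6.0]
width: -0.0
gripper_force: 3.2
clock: 10.17
eef_pos: [499.8, 388.6, 3.7]
tool_rot: [3.141, 0.001, -3.067]
force: [-4.7, -4.8, 25.2]
width: 0.2
gripper_force: 12.1
clock: 10.42
eef_pos: [499.8, 388.6, 3.4]
tool_rot: [3.141, 0.002, -3.067]
force: [-7.9, -6.7, 35.4]
width: 0.2
gripper_force: 18.1
```

Blue bottomed at the same level. I'll lift clear, back off so both cameras can see the panel, and check everything.

```bash
python3 -m handwheel '[[[0,0,0],[0,0,-0.012],1],[[0,0,0],[0,0,-0.03],1],[[0,0,0],[0,0,-0.04],1],[[0,0,0],[0,0,-0.04],1],[[0,0,0],[0,0,-0.04],1]]'
python3 -m handwheel '[[[0,0,0],[0.02,0.03,0],1],[[0,0,0],[0.02,0.03,0],1],[[0,0,0],[0.02,0.03,0],1],[[0,0,0],[0.02,0.03,0],1],[[0,0,0],[0.02,0.03,0],1]]'
python3 -m handwheel '[[[0,0,0],[0.02,0.03,0],1],[[0,0,0],[0.02,0.03,0],1],[[0,0,0],[0.02,0.03,0],1],[[0,0,0],[0,0,0],1],[[0,0,0],[0,0,0],1]]'
python3 - <<'E'
from h import *;import pickle
from cell import ctrl
np.set_printoptions(precision=1,suppress=True)
d=pickle.load(open("im0.pkl","rb"));e={n:ctrl.get_image(n) for n in d}
for n,lo,hi,a,b in[("blue",(105,120,80),(125,255,255),(257,193),(301,243)),("green",(50,90,60),(95,255,255),(294,190),(267,223)),("red",(0,130,60),(12,255,255),(259,230),(323,216))]:
    for k,c in(("top",a),("side",b)):
        for D in(d,e):
            try:print(n,k,blob(D[k],lo,hi,c,14))
            except ValueError:print(n,k,"hidden")
for n,c in(("weight",(293,149)),("vial",(305,270)),("jar",(264,289)),("rocker",(296,228))):
    x,y=c;r=14;f=[D["top"]["pixels"][y-r:y+r,x-r:x+r].astype(int) for D in(d,e)]
    print(n,"top changed px",(np.abs(f[0]-f[1]).max(2)>60).sum())
for n,c in(("weight",(235,262)),("vial",(311,174)),("jar",(355,182)),("rocker",(291,199))):
    x,y=c;r=14;f=[D["side"]["pixels"][y-r:y+r,x-r:x+r].astype(int) for D in(d,e)]
    print(n,"side changed px",(np.abs(f[0]-f[1]).max(2)>60).sum())
E
```

```text
clock: 10.83
eef_pos: [498.6, 388.3, 161.7]
tool_rot: [-3.141, -0.001, -3.066]
force: [0.8, 0.7, -0.4]
width: -0.3
gripper_force: 0.0
clock: 11.25
eef_pos: [386.8, 531.7, 160.3]
tool_rot: [3.141, -0.0, -3.067]
force: [-0.1, 1.8, -0.3]
width: 0.1
gripper_force: 0.0
clock: 11.67
eef_pos: [317.7, 618.1, 159.5]
tool_rot: [3.141, -0.002, -3.061]
force: [0.1, -0.5, -0.7]
width: 0.5
gripper_force: 0.0
blue top ((256.8913308913309, 193.05006105006103), 136.5, (250, 186, 15, 15))
blue top ((257.13231552162847, 193.3053435114504), 131.0, (251, 187, 14, 14))
blue side ((300.28537170263786, 240.93525179856115), 139.0, (293, 234, 15, 15))
blue side ((299.97767857142856, 242.47767857142858), 112.0, (294, 237, 13, 12))
green top ((294.1391812865497, 190.67485380116958), 142.5, (287, 184, 15, 15))
green top ((293.93662864385294, 190.92648922686945), 131.5, (288, 184, 13, 15))
green side ((266.81226053639847, 221.55938697318007), 130.5, (260, 215, 14, 14))
green side ((267.0067681895093, 223.09983079526225), 98.5, (261, 218, 13, 11))
red top ((259.061556329849, 230.38792102206736), 143.5, (252, 224, 15, 14))
red top ((259.15109573241057, 230.3344867358708), 144.5, (252, 223, 15, 15))
red side ((323.46785714285716, 215.11666666666665), 140.0, (317, 209, 14, 14))
red side ((323.4925170068027, 214.68571428571428), 122.5, (317, 209, 14, 13))
weight top changed px 107
vial top changed px 0
jar top changed px 0
rocker top changed px 312
weight side changed px 77
vial side changed px 0
jar side changed px 0
rocker side changed px 221
```

Green and blue are down and red is still out. The weight's patch changed, so I'll check whether that is a shadow or real movement.

Run:
```python
from h import *;import pickle
from cell import ctrl
d=pickle.load(open("im0.pkl","rb"));e={n:ctrl.get_image(n) for n in d}
for k,c in(("top",(293,149)),("side",(235,262))):
    for D in(d,e):
        for th in(110,150):
            try:print(k,th,blob(D[k],(0,0,th),(180,70,255),c,14))
            except ValueError:print(k,th,"none")
    x,y=c;g=lambda D:cv2.cvtColor(D[k]["pixels"],cv2.COLOR_RGB2GRAY)
    f,m=g(d),g(e);t=cv2.matchTemplate(m[y-24:y+24,x-24:x+24],f[y-13:y+13,x-13:x+13],cv2.TM_CCOEFF_NORMED)
    print(k,cv2.minMaxLoc(t)[1::2],"(unmoved = 11,11)","mean",f[y-8:y+8,x-8:x+8].mean(),m[y-8:y+8,x-8:x+8].mean())
```

```text
top 110 ((293.54237288135596, 149.47033898305085), 118.0, (288, 143, 12, 14))
top 150 ((293.52525252525254, 149.5252525252525), 99.0, (288, 144, 12, 12))
top 110 ((293.62397372742197, 149.19047619047618), 101.5, (288, 143, 12, 13))
top 150 ((293.8153477218225, 148.9808153477218), 69.5, (289, 144, 11, 11))
top (0.9728236198425293, (11, 11)) (unmoved = 11,11) mean 142.390625 92.75
side 110 ((235.49705304518665, 261.633922724296), 254.5, (228, 251, 16, 22))
side 150 ((235.74016563146998, 260.1521739130435), 161.0, (229, 252, 14, 18))
side 110 ((234.94150641025638, 262.25080128205127), 208.0, (228, 252, 15, 21))
side 150 ((234.5642701525054, 260.202614379085), 76.5, (230, 254, 11, 12))
side (0.9449869394302368, (10, 12)) (unmoved = 11,11) mean 165.83203125 130.55859375
```

The weight hasn't moved; it only darkened under the arm's shadow. Handing in.

```bash
python3 -c "
from cell import ctrl
print(ctrl.finish_job())"
```

```text
the job is handed in; nothing more can be done
None
```

I switched the rocker on, then pushed the green and blue keys fully in, in that order, and handed the job in at about 12 s; in the last pictures red was still out and the vial, weight and jar had not moved, but the hand-in returned no verdict.

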